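# Lock the square reagent box with its cam-lock key

### The arm

A 6-joint arm with a two-finger parallel gripper is mounted at the origin on the work surface. World frame = base frame: x ahead of the robot, y to its left, z up, the work surface at z = 0. Lengths are in m, angles in rad, forces in N, time in s.
With the tool pointing down it reaches from about 0.275 to 0.75 m from the base axis. Payload 10.2 kg.
Tool frame: the origin (TCP) lies midway between the tips of the shut fingers; the grasp point (between the pads) lies 19 mm behind it (env.hold_point_z is the distance from the TCP to the grasp point, in m); x points along the fingers, z is the direction in which the jaws open and shut, and the axes are right-handed (so a half turn about x gives the same grasp; the last joint's range is limited). The gripper opens to 85 mm and grips with 20 to 120 N. Pads are 22 mm wide; open, the fingers measure 114 mm over their backs; the gripper's body (76 mm by 85 mm) begins 54 mm behind the grasp point. The pads swing forward as they close: fully open they stand 13 mm farther back than shut.
Start: joints at [1.019, 0.313, 1.498, -0, 1.331, -0.223], TCP at [0.17, 0.497, 0.231] pointing down, gripper open.
Joint ranges: [-2.94, 2.94], [-0.97, 2.17], [0.19, 2.56], [-1.23, 4.37], [0.02, 3.11], [-2.88, 2.88]. Speed limits (rad/s): [2.39, 2.39, 3.01, 3.14, 3.14, 3.14].

### API

Orientations are given as a unit quaternion [x, y, z, w].
In Python, from bench import env, kinematics, monitor, eyes, job gives the robot as it stands. The module is installed in compiled form; this text tells all that it offers. Calls block until the motion is done:
- env.reach(position, orientation): joint-space move of the TCP to a pose.
- env.movel(position, velocity=0.15, frame=None, guard=None): straight line of the TCP; frame=None keeps the orientation; velocity is the mean speed in m/s. With guard (N) it stops when the force on the tool has changed by that much, and returns True; else False.
- env.set_joints(angles): joint-space move.
- env.release() and env.close_gripper(effort=None): open the fingers fully, or close them until they stop; effort is the grip in N (None keeps the last).
- env.hold(seconds).
- kinematics.ik(position, orientation): joint angles nearest the present ones, or None.
- monitor.sense(): the state.
- eyes.grab_frame(name): name is "scene" or "top" or "wrist"; returns a dict with "frame" (420x560x3 uint8, red, green, blue), "mtx" (3x3 intrinsics, pixels), "view" (4x4, takes a point from world to camera coordinates). Camera axes: x right, y down, z forward; pixel columns grow to the right and rows downward; lengths in m; the calibration is good to about 2 mm. A picture is of the moment at which its call begins. There is no depth.
A pose or a line that the arm cannot do raises env.MotionError and nothing moves.
- job.hand_in(): hands the job in, once; it reports no verdict.
The state is a dict: "clock": time; "joints": joint angles; "qvel": joint speeds; "joint_efforts": joint torques, N m; "position": TCP position; "ee_rot": TCP orientation; "contact_force": force on the tool from outside, world axes, zero at the start; "ft_torque": the same for the moment, N m; "finger_gap": opening from 0.0 (shut) to 1.0 (fully open).
Only numpy, scipy, OpenCV 4.12 (cv2) and the standard library are available. Lean on these libraries where they do the work, as an engineer would, in place of code of your own. Each camera call takes 0.05 s, during which the arm holds its last target.

### The job

Lock the square reagent box: turn its key anticlockwise, seen from above, until the steel tongue has swung right through the keeper bracket and stands clear on the far side, then turn it back until the tongue rests in the middle of the keeper, and let go. Leave the key of the round waste drum as it is.

Things in the scene. Friction and masses are not known exactly. Their poses are not given: they have to be found in the camera images.
- key_bow (a point): Centre of the upright black key bow on top of the square white box (186 mm wide, lid top at 95 mm): 42 mm long (x, the way the tongue points), 10 thick (y), 40 tall (z up), 149 mm above the bench, on the key's vertical turning axis. The bow's foot is 20 mm above the tongue. The key does not pull out, turns with 0.1 N m friction, stays where left; no stop or click at the keeper.
- key_tip (a point): Point in the key's steel tongue (flat bar 12 mm wide, 4 thick, turning with the bow), 58 mm out from the turning axis, 42 mm below the bow's centre, 3 mm short of the tongue's end. x points outward along the tongue.
- keeper: Plain metal bracket fixed on the square box's lid: a C open to the lock and both sides, 24 mm wide, 26 high, 45 to 71 mm from the turning axis, roof over the tongue. At the start it is 20 to 55 degrees anticlockwise of the tongue. Origin on the turning axis at the lid top; x from there through the slot's middle, y anticlockwise, z up. Tongue is clear beyond it at a tip y over 18 mm.
- drum_key_tip (a point): Point near the end of the tongue of the other, alike key, on the round white waste drum (176 mm across, same height): to be left alone. 58 mm from that key's axis, x outward along the tongue.

How it is judged:
On the way:
1. the tongue has swung through the keeper and stands clear on its far (anticlockwise) side (y of key_tip in the frame of keeper above 0.018 m and x of key_tip in the frame of keeper above 0.02 m), for 0.1 s.
At the end, for the whole second after the job is handed in: The tongue of the square box's key rests in the keeper, its tip within 10 mm (about 10 degrees) of the middle of the slot, the key is let go, and the tongue of the drum's key is within 12 mm of where it was (y of key_tip in the frame of keeper between -0.01 and 0.01 m and x of key_tip in the frame of keeper above 0.04 m and distance of drum_key_tip from where it was at the start of the episode below 0.012 m); the robot touches nothing.
It fails at once if the drum's key is turned (its tongue tip moves more than 15 mm) (distance of drum_key_tip from where it was at the start of the episode above 0.015 m).
It also fails if it takes over 38 s, if anything falls off the work surface, if the arm or the gripper's body presses on something with over 40 N, if the wrist force passes 120 N, or if a joint passes its speed limit or range.

## Working session

There is one attempt and no reset: what is moved stays moved. The work goes in short steps, each a Python script; the robot and the scene stay as the last script left them, time stands still between calls to the robot, and variables do not carry over. Pictures are saved under pics/ and viewed, and the job is handed in when it is done.

```bash
mkdir -p pics
python3 - <<'E'
from bench import env,kinematics,monitor,eyes,job
import cv2
for n in ["scene","top","wrist"]:
    f=eyes.grab_frame(n); cv2.imwrite(f"pics/a_{n}.png",f["frame"][:,:,::-1]); print(n,f["mtx"].round(1).tolist(),f["view"].round(4).tolist())
s=monitor.sense(); print(s); print(env.hold_point_z)
E
```

```text
scene [[380.5, 0.0, 270.9], [0.0, 380.5, 204.5], [0.0, 0.0, 1.0]] [[-0.8557, 0.5174, -0.0082, 0.515], [0.2692, 0.4315, -0.861, -0.0051], [-0.442, -0.7389, -0.5086, 1.0056], [0.0, 0.0, 0.0, 1.0]]
top [[429.5, 0.0, 275.8], [0.0, 429.5, 205.9], [0.0, 0.0, 1.0]] [[0.0038, -0.9999, -0.0162, -0.0034], [-0.9988, -0.0029, -0.0498, 0.5931], [0.0497, 0.0164, -0.9986, 0.8057], [0.0, 0.0, 0.0, 1.0]]
wrist [[373.8, 0.0, 278.2], [0.0, 373.8, 204.8], [0.0, 0.0, 1.0]] [[0.3217, 0.9468, 0.0, -0.525], [0.8953, -0.3042, 0.3253, -0.0417], [0.308, -0.1046, -0.9456, 0.3795], [0.0, 0.0, 0.0, 1.0]]
{'clock': 0.15, 'joints': array([ 1.01857576e+00,  3.13304741e-01,  1.49823573e+00, -8.79956445e-08,
        1.33103419e+00, -2.23381117e-01]), 'qvel': array([-5.40289367e-04, -2.37817976e-03, -1.49150574e-03,  7.44674414e-05,
        6.70194863e-04,  3.63875764e-05]), 'joint_efforts': array([ 7.69058224e-04, -4.12373722e+01, -2.59795779e+01, -2.69827324e-04,
        3.22378517e-03,  2.57291396e-05]), 'position': array([0.16944413, 0.49669967, 0.23088521]), 'ee_rot': array([-0.41155121,  0.57541673,  0.41128229,  0.57477654]), 'contact_force': array([ 0.55862254, -0.08012776, -1.08640889]), 'ft_torque': array([ 0.00369258, -0.03272873, -0.02206395]), 'finger_gap': 0.9972653203115137}
0.0187
```

View pics/a_scene.png

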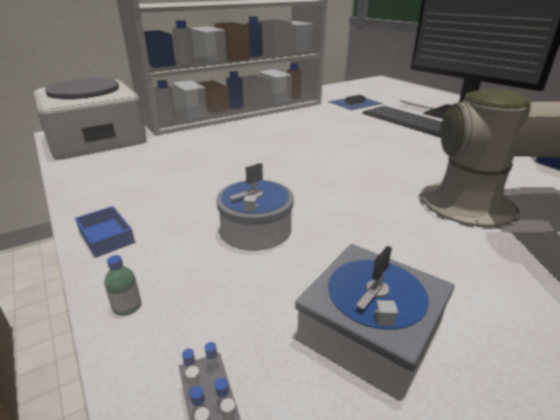

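View pics/a_top.png

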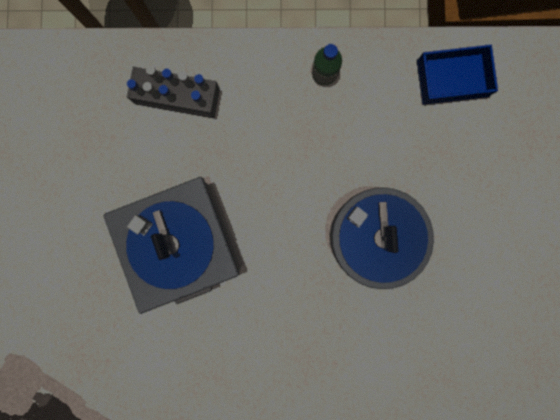

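View pics/a_wrist.png

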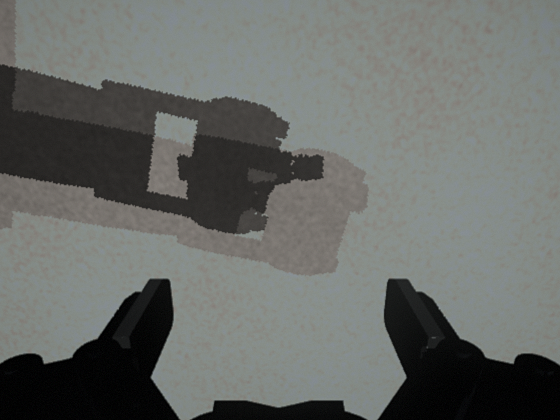

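The square box is at left in the top view, around (170,245); its tongue points up the image to about (157,213), the keeper is at (139,225), and the bow is black at (160,246). The drum is at (383,238). I'll zoom in next.

Run:
```python
import cv2,numpy as np
a=cv2.imread("pics/a_top.png")[175:320,95:250]; a=cv2.convertScaleAbs(a,alpha=1.6)
b=cv2.imread("pics/a_scene.png")[235:385,290:465]
cv2.imwrite("pics/b_top.png",cv2.resize(a,None,fx=4,fy=4,interpolation=cv2.INTER_NEAREST))
cv2.imwrite("pics/b_scene.png",cv2.resize(cv2.convertScaleAbs(b,alpha=1.3),None,fx=4,fy=4,interpolation=cv2.INTER_NEAREST))
```

```text
(no output)
```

View pics/b_top.png

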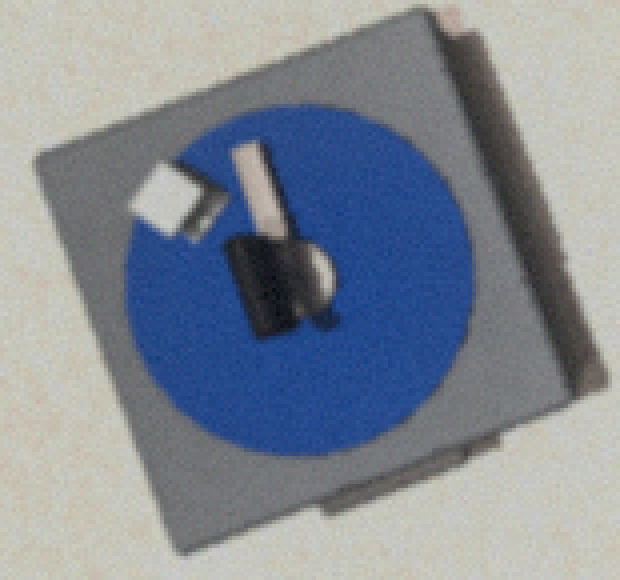

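View pics/b_scene.png

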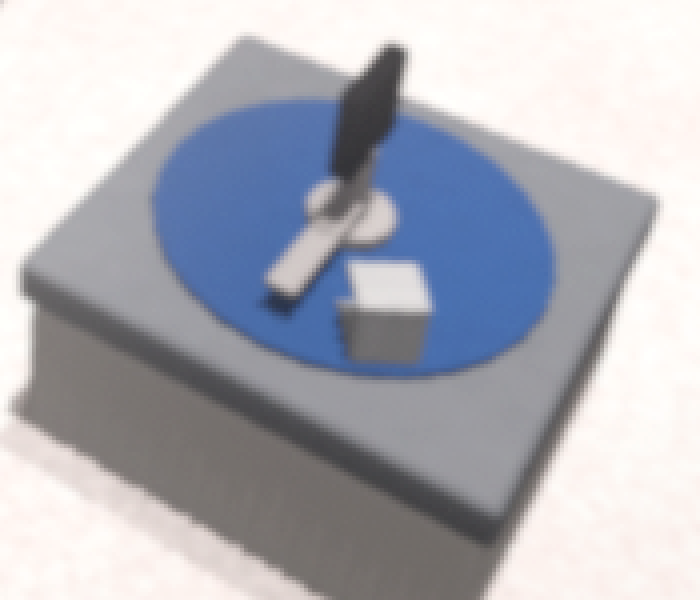

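```bash
cat > h.py <<'E'
from bench import env,kinematics,monitor,eyes,job
import cv2,numpy as np
from scipy.spatial.transform import Rotation as R
def ray(f,uv,z):
    K,V=f["mtx"],f["view"]; d=V[:3,:3].T@np.linalg.solve(K,[uv[0],uv[1],1.]); c=-V[:3,:3].T@V[:3,3]
    return c+d*(z-c[2])/d[2]
def proj(f,p):
    q=f["mtx"]@(f["view"][:3,:3]@np.asarray(p)+f["view"][:3,3]); return q[:2]/q[2]
def comps(m,amin=15):
    n,l,s,c=cv2.connectedComponentsWithStats(m.astype(np.uint8)); return [(s[i],c[i],l==i) for i in range(1,n) if s[i][4]>=amin]
E
python3 - <<'E'
from h import *
for n,(r0,r1,c0,c1) in dict(top=(175,320,95,250),scene=(235,385,290,465)).items():
    f=eyes.grab_frame(n); im=f["frame"].astype(int); 
    roi=np.zeros(im.shape[:2],bool); roi[r0:r1,c0:c1]=1
    r,g,b=im[...,0],im[...,1],im[...,2]
    blue=roi&(b>1.8*r)&(b>60)
    st,c,m=max(comps(blue),key=lambda t:t[0][4])
    cnt=max(cv2.findContours(m.astype(np.uint8),0,2)[0],key=len)
    h=cv2.convexHull(cnt)[:,0].astype(float)
    P=np.array([ray(f,u,0.095)[:2] for u in h])
    e=cv2.fitEllipse((P*1000).astype(np.float32)); print(n,"disc",e)
    fill=cv2.fillPoly(np.zeros(m.shape,np.uint8),[cv2.convexHull(cnt)],1)>0
    if n=="top": fill=cv2.dilate(fill.astype(np.uint8),np.ones((7,7)))>0
    for st,c,mm in comps(fill&(r>(130 if n=="top" else 150)),6): print("bright",st.tolist(),c.round(1), ray(f,c,.109).round(4),ray(f,c,.121).round(4))
    for st,c,mm in comps(roi&(im.max(2)<50)&(b<1.6*r+8),15): 
        print("dark",st.tolist(),c.round(1)); print(ray(f,c,.149).round(4))
E
```

```text
top disc ((521.8828125, 180.3950653076172), (149.83689880371094, 150.0118408203125), 100.7623519897461)
dark [202, 179, 40, 95, 599] [223.3 226.7]
[0.5528 0.0801 0.149 ]
dark [152, 212, 25, 47, 450] [163.3 243.6]
[0.5255 0.1759 0.149 ]
dark [139, 216, 12, 16, 47] [144.7 223.1]
[0.5582 0.2064 0.149 ]
scene disc ((521.3270263671875, 186.6280059814453), (145.6266326904297, 147.33425903320312), 103.92849731445312)
bright [368, 283, 3, 3, 6] [368.8 284. ] [0.5336 0.1786 0.109 ] [0.5442 0.1875 0.121 ]
bright [379, 285, 9, 10, 51] [383.6 289.8] [0.5237 0.1995 0.109 ] [0.5345 0.2078 0.121 ]
bright [358, 293, 15, 14, 93] [365.1 299.3] [0.5611 0.1996 0.109 ] [0.5708 0.2079 0.121 ]
bright [378, 301, 19, 11, 179] [386.7 306.1] [0.5442 0.2258 0.109 ] [0.5544 0.2333 0.121 ]
dark [374, 259, 13, 20, 141] [379.8 268.1]
[0.5315 0.192  0.149 ]
```

Top view disc centre gives axis ≈ (0.522, 0.181). Reading tongue end at (156.2,210.8), keeper roof centre at (137,224.5) in the top view; convert to angles, then hover and look with the wrist camera.

Run:
```python
from h import *
f=eyes.grab_frame("top"); g=eyes.grab_frame("scene")
A=np.array([.522,.182])
def rep(n,p): d=p[:2]-A; print(n,p.round(4),"r",np.hypot(*d).round(4),"ang",np.degrees(np.arctan2(d[1],d[0])).round(1))
rep("tipend T",ray(f,(156.2,210.8),.109)); rep("tongue nr bow T",ray(f,(95+268/4,175+236/4),.109))
rep("keeper T",ray(f,(137,224.5),.121))
rep("tipend S",ray(g,(290+282/4,235+285/4),.109)); rep("keeper S",ray(g,(386.9,306.2),.121))
s=monitor.sense(); p0=s["position"]
M=R.from_quat(s["ee_rot"]).as_matrix(); print(M.round(3))
for a in (0,10,14,18):
  for sg in (1,-1):
    z=sg*np.array([-np.sin(np.radians(a)),np.cos(np.radians(a)),0]); x=np.array([0,0,-1.]); y=np.cross(z,x)
    q=R.from_matrix(np.c_[x,y,z]).as_quat()
    for zz in (.133,.25): 
        j=kinematics.ik([.522,.182,zz],q); print(a,sg,zz,None if j is None else np.round(j,3))
```

```text
tipend T [0.5794 0.2001 0.109 ] r 0.0602 ang 17.5
tongue nr bow T [0.5402 0.1895 0.109 ] r 0.0197 ang 22.4
keeper T [0.556  0.2283 0.121 ] r 0.0574 ang 53.7
tipend S [0.5762 0.2064 0.109 ] r 0.0595 ang 24.3
keeper S [0.5544 0.2336 0.121 ] r 0.0609 ang 57.9
[[-0.    -0.946  0.323]
 [-0.     0.323  0.946]
 [-1.     0.    -0.   ]]
0 1 0.133 [ 0.124  0.467  1.545 -0.     1.13  -1.447]
0 1 0.25 [ 0.124  0.362  1.381 -0.     1.399 -1.447]
0 -1 0.133 [ 0.124  0.467  1.545 -0.     1.13   1.694]
0 -1 0.25 [ 0.124  0.362  1.381 -0.     1.399  1.694]
10 1 0.133 [ 0.124  0.467  1.545 -0.     1.13  -1.622]
10 1 0.25 [ 0.124  0.362  1.381 -0.     1.399 -1.622]
10 -1 0.133 [ 0.124  0.467  1.545 -0.     1.13   1.52 ]
10 -1 0.25 [ 0.124  0.362  1.381 -0.     1.399  1.52 ]
14 1 0.133 [ 0.124  0.467  1.545 -0.     1.13  -1.692]
14 1 0.25 [ 0.124  0.362  1.381 -0.     1.399 -1.692]
14 -1 0.133 [ 0.124  0.467  1.545 -0.     1.13   1.45 ]
14 -1 0.25 [ 0.124  0.362  1.381 -0.     1.399  1.45 ]
18 1 0.133 [ 0.124  0.467  1.545 -0.     1.13  -1.761]
18 1 0.25 [ 0.124  0.362  1.381 -0.     1.399 -1.761]
18 -1 0.133 [ 0.124  0.467  1.545 -0.     1.13   1.38 ]
18 -1 0.25 [ 0.124  0.362  1.381 -0.     1.399  1.38 ]
```

```bash
cat >> h.py <<'E'
def quat(a):  # a: bow direction (deg); jaws along its normal
    a=np.radians(a); z=-np.array([-np.sin(a),np.cos(a),0]); x=np.array([0,0,-1.]); y=np.cross(z,x)
    return R.from_matrix(np.c_[x,y,z]).as_quat()
E
python3 - <<'E'
from h import *
env.reach([.522,.182,.27],quat(17))
f=eyes.grab_frame("wrist"); cv2.imwrite("pics/c_wrist.png",f["frame"][:,:,::-1]); np.savez("c.npz",**f)
s=monitor.sense(); print(s["clock"],s["position"])
print(proj(f,[.522,.182,.149]),proj(f,[.522,.182,.095]))
E
```

```text
2.1333 [0.52167357 0.18274818 0.26999276]
[279.9010219  195.97655896] [279.69078169 177.31142133]
```

View pics/c_wrist.png

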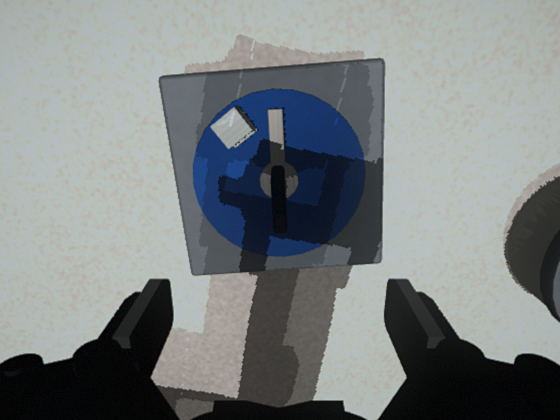

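Wrist view: hub at about (279,180), black bow upright along column 279–280 (rows 166–233), tongue up to (276,110), keeper roof at (233,128). The predicted axis nearly coincides. I'll measure more closely.

Run:
```python
from h import *
f=dict(np.load("c.npz")); im=f["frame"].astype(int); r,g,b=im[...,0],im[...,1],im[...,2]
blue=(b>1.8*r)&(b>35)
st,c,m=max(comps(blue),key=lambda t:t[0][4]); print(st)
cnt=max(cv2.findContours(m.astype(np.uint8),0,1)[0],key=len)
h=cv2.convexHull(cnt)
P=np.array([ray(f,u,.095)[:2] for u in h[:,0].astype(float)])
e=cv2.fitEllipse((P*1000).astype(np.float32)); print("disc",e); A=np.array(e[0])/1000
a=cv2.convertScaleAbs(f["frame"][60:280,150:400,::-1],alpha=2); cv2.imwrite("pics/c_zoom.png",cv2.resize(a,None,fx=3,fy=2.7) if 0 else cv2.resize(a,(750,600*750//750) if 0 else None,fx=2.7,fy=2.7))
```

```text
[  193    89   172   168 18621]
disc ((520.6458740234375, 182.6892852783203), (150.0436248779297, 150.24835205078125), 101.97573852539062)
```

View pics/c_zoom.png

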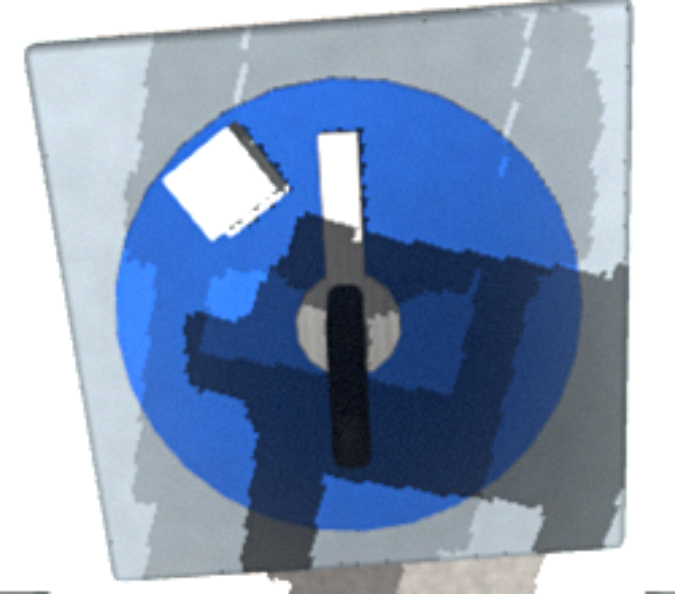

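Run:
```python
from h import *
f=dict(np.load("c.npz")); Z=lambda x,y:(150+x/2.7,60+y/2.7)
A=np.array([.5207,.1827])
def rep(n,p): d=p[:2]-A; print(n,p.round(4),"r",np.hypot(*d).round(4),"ang",np.degrees(np.arctan2(d[1],d[0])).round(1)); return p[:2]
ang=lambda d:np.degrees(np.arctan2(d[1],d[0])).round(1)
t=rep("end",ray(f,Z(339,132),.109)); n=rep("near",ray(f,Z(345,275),.109)); print("tongue line",ang(t-n))
C=[ray(f,Z(*c),.121)[:2] for c in [(231,127),(163,180),(212,240),(280,187)]]
print("edges",[np.linalg.norm(C[i]-C[(i+1)%4]).round(4) for i in range(4)])
k=rep("keeper",np.r_[np.mean(C,0),.121]); print("keeper side dirs",ang(C[0]-C[3]),ang(C[1]-C[2]))
b1=ray(f,Z(346,285),.169);b2=ray(f,Z(351,465),.149)
rep("bowtop far",b1);rep("bow near end",ray(f,Z(351,465),.169)); 
print(ang(b1-ray(f,Z(351,465),.169)))
```

```text
end [0.5775 0.2027 0.109 ] r 0.0602 ang 19.4
near [0.5376 0.1885 0.109 ] r 0.0178 ang 19.0
tongue line 19.5
edges [np.float64(0.0247), np.float64(0.0216), np.float64(0.0251), np.float64(0.0213)]
keeper [0.5549 0.2306 0.121 ] r 0.0588 ang 54.5
keeper side dirs 56.0 54.7
bowtop far [0.5479 0.1913 0.169 ] r 0.0285 ang 17.6
bow near end [0.5025 0.1759 0.169 ] r 0.0194 ang -159.6
18.7
```

Run:
```python
from h import *
env.reach([.522,.183,.24],quat(19.4))
print(env.movel([.522,.183,.131],velocity=.1,guard=15))
print(monitor.sense()["contact_force"].round(2))
env.close_gripper(effort=50)
env.hold(.2)
s=monitor.sense(); print(s["clock"],s["position"].round(4),s["contact_force"].round(2),s["ft_torque"].round(2),s["finger_gap"],s["joints"].round(3))
f=eyes.grab_frame("wrist"); cv2.imwrite("pics/d_wrist.png",f["frame"][:,:,::-1])
```

```text
False
[0.15 0.93 0.37]
4.5 [0.5221 0.1827 0.1311] [ 0.5  -4.27  1.13] [-0.68 -0.02  0.04] 0.10930991815196196 [ 1.250e-01  4.700e-01  1.546e+00 -1.000e-03  1.126e+00  1.358e+00]
```

View pics/d_wrist.png

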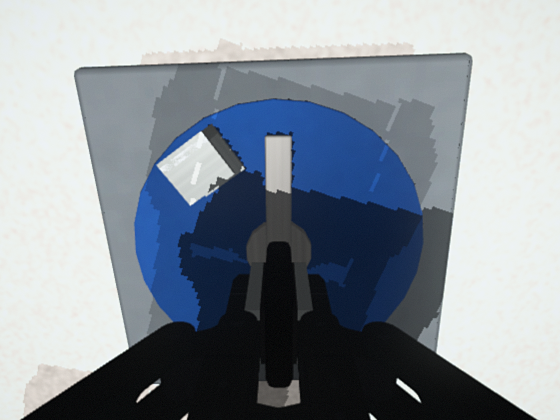

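Gripped (gap 0.11 ≈ bow thickness), the tongue straight up the image at column 278, and side load only about 4 N. Now I turn in steps and watch the force.

```bash
cat >> h.py <<'E'
def turn(d,n):
    j=monitor.sense()["joints"].copy(); j0=j[5]
    for i in range(n):
        j[5]=j0-np.radians(d)*(i+1)/n; env.set_joints(j)
        s=monitor.sense(); print(round(s["clock"],2),s["position"].round(4),s["contact_force"].round(1),s["ft_torque"].round(2),round(j0-s["joints"][5],3))
        if np.linalg.norm(s["contact_force"])>35: print("STOP"); break
E
python3 - <<'E'
from h import *
turn(32,2)
f=eyes.grab_frame("wrist"); cv2.imwrite("pics/e_wrist.png",f["frame"][:,:,::-1]); np.savez("e.npz",**f)
E
```

```text
4.92 [0.522  0.183  0.1311] [-1.4  0.5  2. ] [0.06 0.21 0.06] 0.275
5.3 [0.5217 0.1833 0.1311] [-4.   3.5  3.1] [0.59 0.62 0.09] 0.553
```

View pics/e_wrist.png

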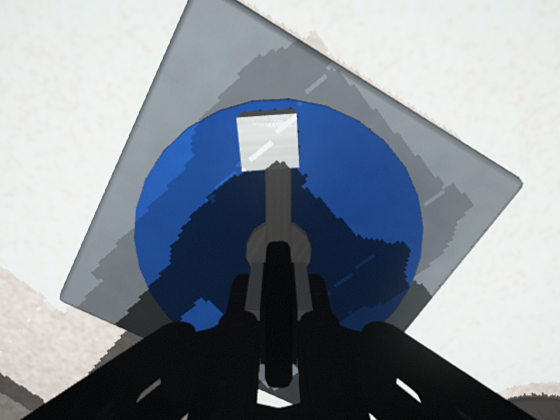

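The tongue (column 278) enters under the keeper roof (columns 238–299, centre ≈268), with about 3–4° left, as expected. Continuing through.

Run:
```python
from h import *
turn(34,2); env.hold(.3)
f=eyes.grab_frame("wrist"); cv2.imwrite("pics/f_wrist.png",f["frame"][:,:,::-1]); np.savez("f.npz",**f)
s=monitor.sense(); print(s["joints"][5], R.from_quat(s["ee_rot"]).as_matrix()[:,1])
```

```text
5.73 [0.5213 0.1835 0.1311] [-4.5  2.8  3.6] [0.29 0.73 0.1 ] 0.29
6.12 [0.5208 0.1836 0.1311] [-6.9  2.4  4.8] [0.41 1.11 0.02] 0.586
0.21862560151373558 [9.26966985e-02 9.95694304e-01 4.19008482e-04]
```

View pics/f_wrist.png

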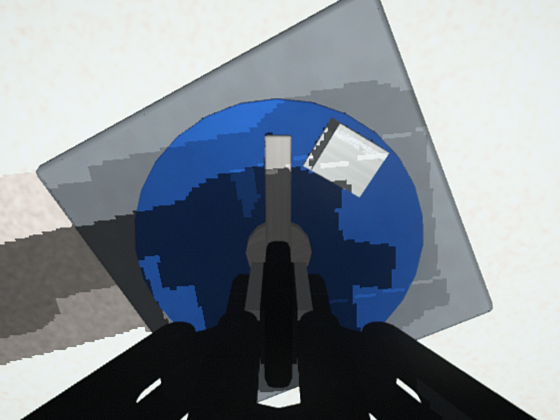

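The tongue (column 278, end at row 135) stands clear on the far side of the keeper (centre ≈ (349,158)). I'll measure the keeper angle relative to the tongue in this and the earlier frames before turning back.

Run:
```python
from h import *
f=dict(np.load("f.npz"));e=dict(np.load("e.npz"))
def disc(f):
    im=f["frame"].astype(int); r,b=im[...,0],im[...,2]
    st,c,m=max(comps((b>1.8*r)&(b>35)),key=lambda t:t[0][4])
    cnt=max(cv2.findContours(m.astype(np.uint8),0,1)[0],key=len)[:,0]
    h=cv2.convexHull(cnt)[:,0]; h=h[h[:,1]<300]
    P=np.array([ray(f,u,.095)[:2] for u in h.astype(float)]); q=cv2.fitEllipse((P*1000).astype(np.float32)); return q
def go(n,f,C,tip):
    q=disc(f); print(n,"disc",np.round(q[0],1),np.round(q[1],1)); A=np.array(q[0])/1000
    Ks=np.mean([ray(f,c,.121)[:2] for c in C],0); ang=lambda p:np.degrees(np.arctan2(*(p[:2]-A)[::-1]))
    T=ray(f,tip,.109); print("keeper",Ks.round(4),np.linalg.norm(Ks-A).round(4),ang(Ks).round(2),"tip",T.round(4),np.linalg.norm(T[:2]-A).round(4),ang(T).round(2),"diff",(ang(Ks)-ang(T)).round(2))
go("e",e,[(237,118),(297,113),(299,168),(241,171)],(278.3,135))
go("f",f,[(339,122),(389,154),(361,196),(309,166)],(278.3,135))
for n in "ef":
    a=dict(np.load(n+".npz"))["frame"][95:215,180:410,::-1]; cv2.imwrite(f"pics/{n}_z.png",cv2.resize(a,None,fx=3.4,fy=3.4))
```

```text
e disc [520.5 182.8] [149.8 150.3]
keeper [0.5546 0.2314] 0.0593 54.93 tip [0.5586 0.2301 0.109 ] 0.0607 51.09 diff 3.85
f disc [520.2 182.8] [149.9 150.8]
keeper [0.5543 0.2323] 0.0601 55.43 tip [0.5258 0.2435 0.109 ] 0.0609 84.72 diff -29.29
```

View pics/e_z.png

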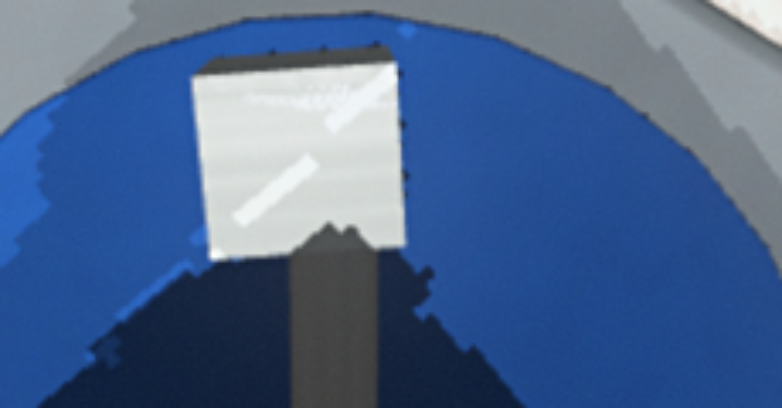

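View pics/f_z.png

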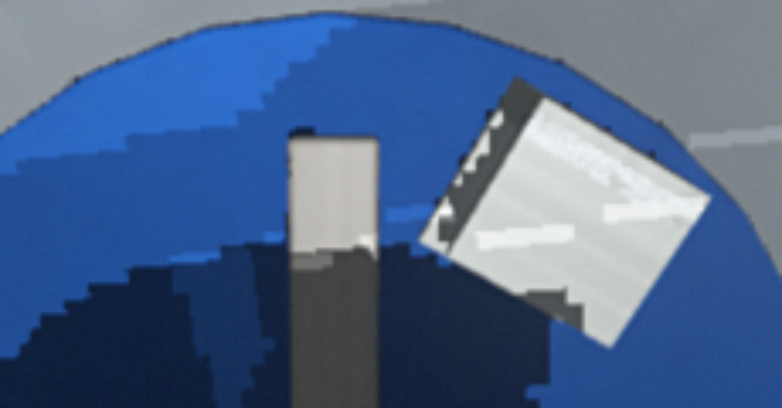

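Tongue is 29° past the keeper middle (tip y ≈ 28 mm). Turn back by 29.3° and check.

Run:
```python
from h import *
turn(-29.4,2); env.hold(.2)
f=eyes.grab_frame("wrist"); cv2.imwrite("pics/g_wrist.png",f["frame"][:,:,::-1]); np.savez("g.npz",**f)
a=f["frame"][95:265,180:380,::-1]; cv2.imwrite("pics/g_z.png",cv2.resize(a,None,fx=3.4,fy=3.4))
print(monitor.sense()["joints"][5])
```

```text
6.83 [0.5211 0.1836 0.1311] [-0.9  0.8  1.5] [ 0.09 -0.06 -0.06] -0.257
7.17 [0.5214 0.1834 0.1311] [ 3.2 -0.1 -0.3] [-0.08 -0.6  -0.09] -0.509
0.7298573986055272
```

View pics/g_z.png

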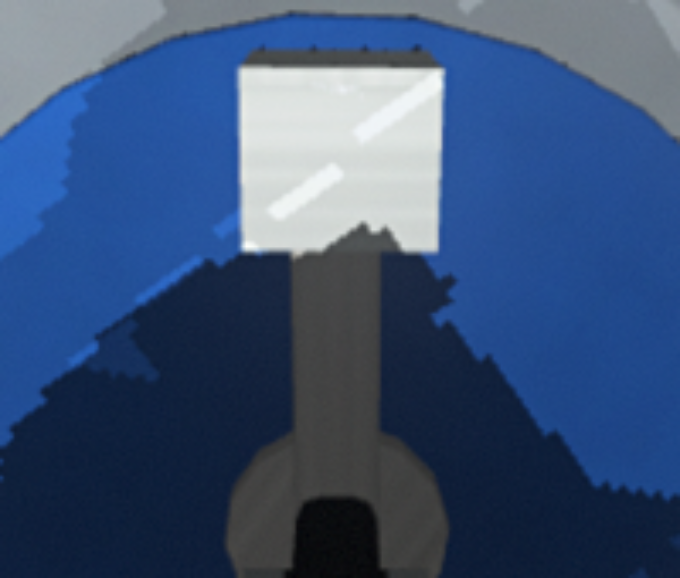

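The tongue (zoom columns 293–380, centre 337) is centred in the keeper (239–441, centre 340), under 1 mm off. Now I let go, lift and check.

Run:
```python
from h import *
env.release(); p=monitor.sense()["position"]
print(env.movel([p[0],p[1],.26],velocity=.12)); env.hold(.3)
s=monitor.sense(); print(s["clock"],s["contact_force"].round(2),s["finger_gap"])
f=eyes.grab_frame("wrist"); cv2.imwrite("pics/h_wrist.png",f["frame"][:,:,::-1])
a=f["frame"][60:260,150:400,::-1]; cv2.imwrite("pics/h_z.png",cv2.resize(a,None,fx=2.8,fy=2.8))
g=eyes.grab_frame("top"); a=cv2.imread("pics/a_top.png")
x=np.hstack([a[180:300,325:440],g["frame"][180:300,325:440,::-1]]); cv2.imwrite("pics/h_drum.png",cv2.resize(x,None,fx=3,fy=3))
print(cv2.absdiff(a[195:285,335:430],np.ascontiguousarray(g["frame"][195:285,335:430,::-1])).max())
```

```text
False
9.6667 [-0.31  1.03  0.1 ] 0.9997624383379214
30
```

View pics/h_z.png

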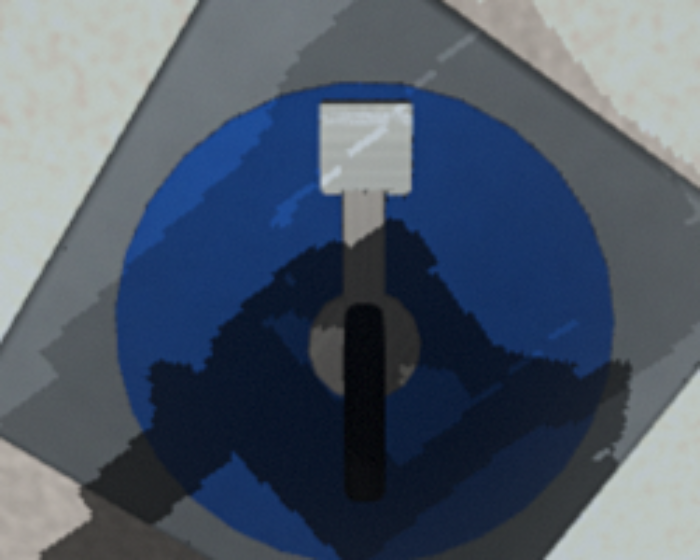

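View pics/h_drum.png

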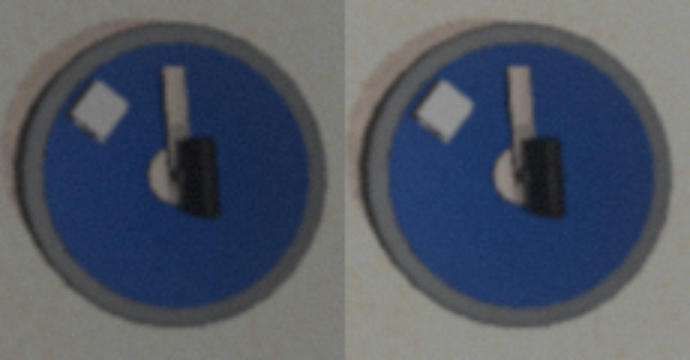

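The tongue (columns 343–385, centre 364) sits in the middle of the keeper (319–413, centre 366), the gripper is clear, and the drum key looks the same before and after. Handing in.

```bash
python3 -c "
from bench import job
print(job.hand_in())"
```

```text
the job is handed in; nothing more can be done
None
```

The square box is locked. I turned its key about 66° anticlockwise, right through the keeper, until the tongue stood about 29° (28 mm at the tip) clear beyond the middle. I then turned it back 29.4°, let go and lifted away.

- **Tongue:** the last wrist picture, taken after release, shows it within about 1 mm of the keeper's middle.
- **Gripper:** open and clear of everything, with about 1 N of residual force. Forces while turning stayed under 9 N.
- **Drum key:** looks the same in the top view before and after.
- **Time:** the clock read 9.7 s at the last check before hand-in, against the 38 s limit.

**Disagreement:** the scene camera placed the turning axis about 4–6 mm off in y from the wrist and top cameras. I used the wrist and top values, and the low side loads during turning agreed with them. The hand-in gave no verdict.

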